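Complete the specimen caddy and hold it up level

TASK

Take the loose specimen holder from its stand by its upright tab and seat it flat, fully down over the two pegs of the caddy's empty bay, then let go of it. Then take the caddy by its tall upright handle, lift it straight up about 12 cm clear of the bench with both holders still seated, and finish while holding it there, level and still; do not put it down. Do not drop a holder or tip the caddy, and leave the other things on the bench alone.

Things in the scene. Friction and masses are not known exactly. Their poses are not given: they have to be found in the camera images.
- caddy: Grey plastic caddy loose on the bench, 0.35 kg (about 0.7 kg with both holders, then balanced about its handle). Base plate 270 (x) x 100 (y) x 10 mm; in its middle an upright handle blade 12 mm thick (x), 50 mm wide (y), top 150 mm above the underside. Either side of the blade, along x, a bay with two brass pegs. Origin: centre of underside, z up.
- caddy_grip (a point): A point on the caddy's handle to grip: middle of the blade, 135 mm above the caddy's underside, 15 mm below the blade's top. Gripped by the flat faces (closing along the caddy's x) the load does not pitch. Axes are those of the caddy.
- free_bay (a point): Centre of the empty bay, on the top face of the caddy's base, 80 mm from the caddy's centre along its +x. Its two pegs stand 32 mm either side of this point along the caddy's x; each is 8 mm across and 20 mm tall, its top 5 mm tapering to 3 mm. A seated holder's origin coincides with this point.
- full_bay (a point): Centre of the other bay, 80 mm from the caddy's centre along its -x, same pegs; the second holder is already seated on it.
- holder: Loose aluminium specimen holder, 0.16 kg, on a grey stand, underside 40 mm above the bench. Plate 94 (x) x 80 (y) x 12 mm, two 11 mm chamfered through holes 32 mm either side of centre along x, six round specimens 6 mm high on top. Central upright tab 34 (x) x 12 mm (y), top 61 mm above the underside. Origin: centre of underside, z up. Half a turn makes no difference to seating.
- holder_grip (a point): A point on the tab of the loose holder to grip, 47 mm above the holder's underside (14 mm below the tab's top), closing along the holder's y. Axes are those of the holder.
- loaded_holder: Identical holder already seated on the caddy's full bay. Origin: centre of its underside, z up.
- stand: Fixed grey stand under the loose holder: flat top 120 (x) x 110 (y) mm, 40 mm high, on four feet. Origin: centre at bench level.
- spare_stand: Identical fixed stand on the other side of the caddy, carrying a glass dish. Origin: centre at bench level. Which side each stand is on changes.
- dish: Bystander: shallow round glass dish, 76 mm across, 16 mm high, on the spare stand. Origin: centre of its underside.
- lens_jar: Bystander: small amber screw-top jar with black cap, 44 mm across, 50 mm high, between the robot and the caddy. Origin: centre of its underside.
- wash_bottle: Bystander: white bottle with a cap, 64 mm across, 170 mm high, beyond the caddy. Origin: centre of its underside.
- reagent: Bystander: amber bottle with a cap, 56 mm across, 140 mm high, beyond the caddy. Origin: centre of its underside.
- beaker: Bystander: glass beaker, 70 mm across, 90 mm high. Origin: centre of its underside.
- spatula: Bystander: flat spatula 180 mm long lying on the bench. Origin: midway along it, on its underside.
Mind the look-alikes: they are no part of the job. What is shaped like the holder but yellow is not meant. Leave any green look-alike of the stand alone.

How it is judged (in metres and radians):
On the way:
1. the loose holder is seated on the free bay's pegs and let go, while the caddy stands on the bench (z of holder in the frame of free_bay between -0.003 and 0.003 m and distance between holder and free_bay below 0.005 m and angle between the z axis of each of holder, loaded_holder and the z axis of caddy, either way round below 0.06 rad and angle between the x axis of each of holder, loaded_holder and the x axis of caddy, either way round below 0.15 rad and z of loaded_holder in the frame of full_bay between -0.003 and 0.003 m and distance between loaded_holder and full_bay below 0.005 m and contact force between the fingers and holder below 0.2 N and height (world z) of caddy below 0.006 m and angle between caddy's own z axis and vertical below 0.05 rad), for 0.3 s.
At the end, for the whole second after the job is handed in: Gripper holds the caddy by its handle, underside 8 to 18 cm above the bench, within 0.09 rad of level, still (0.02 m/s, 0.1 rad/s), touching nothing else; both holders seated flat on their pegs (height within 3 mm, centre within 5 mm of the bay centre), untouched by the fingers (z of holder in the frame of free_bay between -0.003 and 0.003 m and distance between holder and free_bay below 0.005 m and angle between the z axis of each of holder, loaded_holder and the z axis of caddy, either way round below 0.06 rad and angle between the x axis of each of holder, loaded_holder and the x axis of caddy, either way round below 0.15 rad and z of loaded_holder in the frame of full_bay between -0.003 and 0.003 m and distance between loaded_holder and full_bay below 0.005 m and height (world z) of caddy between 0.08 and 0.18 m and angle between caddy's own z axis and vertical below 0.09 rad and linear speed of caddy below 0.02 m/s and angular speed of caddy below 0.1 rad/s and contact force between the fingers and caddy above 3 N and contact force between the fingers and holder below 0.2 N and contact force between the fingers and loaded_holder below 0.2 N and contact force between caddy and stand below 0.1 N and contact force between caddy and spare_stand below 0.1 N and contact force between caddy and dish below 0.1 N and contact force between caddy and lens_jar below 0.1 N and contact force between caddy and wash_bottle below 0.1 N and contact force between caddy and reagent below 0.1 N and contact force between caddy and beaker below 0.1 N and contact force between caddy and spatula below 0.1 N); the arm keeps its last pose, push and grip.
It fails at once if the caddy is tipped by more than 0.25 rad (angle between caddy's own z axis and vertical above 0.25 rad).
It fails at once if the loose holder is tipped by more than 0.6 rad (angle between holder's own z axis and vertical above 0.6 rad).
It fails at once if the loose holder is dropped: falling faster than 0.4 m/s, out of the fingers, above its pegs (contact force between the fingers and holder below 0.1 N and linear speed of holder above 0.4 m/s and z of holder in the frame of free_bay above 0.015 m).
It fails at once if the already seated holder is taken off its pegs (distance between loaded_holder and full_bay above 0.02 m).
It fails at once if a bystander is moved by more than 30 mm (distance of any of dish, lens_jar, wash_bottle, reagent, beaker, spatula from where it was at the start of the episode above 0.03 m).
It also fails if it takes over 58 s, if anything falls off the work surface, if the arm or the gripper's body presses on something with over 40 N, if the wrist force passes 120 N, or if a joint passes its speed limit or range.

ROBOT

A 7-joint arm with a two-finger parallel gripper is mounted at the origin on the work surface. World frame = base frame: x ahead of the robot, y to its left, z up, the work surface at z = 0. Lengths are in mm, angles in degrees, forces in N, time in s.
With the tool pointing down it reaches from about 375 to 925 mm from the base axis. Payload 3.1 kg.
Tool frame: the origin (TCP) lies between the finger pads; the fingertips stand 14 mm ahead of it and the grasp point (between the pads) lies 5 mm behind it; z points along the fingers, y is the direction in which the jaws open and shut (so a half turn about z gives the same grasp; the last joint's range is limited). The gripper opens to 85 mm and grips with 20 to 120 N. Pads are 22 mm wide; open, the fingers measure 114 mm over their backs; the gripper's body (76 mm by 85 mm) begins 54 mm behind the grasp point. The pads swing forward as they close: fully open they stand 13 mm farther back than shut.
Start: joints at [-74.015, 21.939, 2.515, 91.553, -1.026, 66.532, -2.859], TCP at [239.144, 604.412, 245.269] pointing down, gripper open.
Joint ranges: [-149.38, 149.38], [-23.57, 123.04], [-84.95, 90], [0, 143.3], [-89.99, 269.99], [3.08, 112.72], [-163.45, 163.45]. Speed limits (degrees/s): [159.86, 159.86, 180, 180, 180, 180, 180].

INTERFACE

Orientations are given as [roll, pitch, yaw] about the fixed x, y, z axes, in that order (R = Rz(yaw) Ry(pitch) Rx(roll)).
In Python, from rig import env, viewer, order gives the robot as it stands.
- The arm moves only by the shell command python3 -m crank 'ROWS' [FORCE]. ROWS is JSON, a list that holds one entry, the list of rows, each a list of 5 numbers: the shift along the tool's x, y, z scaled (see below), then the turn about the tool's z scaled (see below), then the finger opening in mm, from 0 to 85.4. A call has 1 to 5 rows; each row shifts and turns the pose as measured when the row begins, along the tool's axes as they then stand; what a row does not reach is not made up. The controller multiplies each number of a shift by 0.03 m and each number of a turn by 6 degrees. A row lasts 1/12 s, in which the tool goes at most 41.7 mm and 7.16 degrees, less where a joint would pass 70% of its speed; a pose out of reach is approached as far as the arm can. A call with a number of a shift or a turn outside -1 to 1 is refused whole. A call with a gripper value outside its range is refused whole. The fingers move at their own pace and stop on an object; FORCE is the grip in N (left out, the last holds). Time passes only in rows, so rows that do not move let the fingers close. It gives the time, the measured TCP pose, the force and the opening at its end, in the units of the state.
- env.observe(): the state, without advancing time (a new reading comes with each control period).
- viewer.grab_frame(name): name is "scene" or "top" or "wrist"; returns a dict with "pixels" (420x560x3 uint8, red, green, blue), "fx", "fy", "cx", "cy" (pixels), "k1" (the pictures are not rectified: a ray, as slopes to the right and down, at radius r is drawn at 1 + k1 r^2 times it, then the intrinsics apply), "R" (3x3) and "t" (3): a world point X has camera coordinates R X + t; the wrist camera has in their place "T_tool_cam" (4x4, takes a point from camera to tool coordinates, whose origin is the TCP and whose axes are the flange's). Camera axes: x right, y down, z forward; pixel columns grow to the right and rows downward; lengths in mm; the calibration is good to about 2 mm. A picture is of the moment at which its call begins: read the wrist's pose just before it. There is no depth.
- order.job_done(): hands the job in, once; it reports no verdict.
The state is a dict: "t": time; "q": joint angles; "qvel": joint speeds; "joint_efforts": joint torques, N m; "eef_pos": TCP position; "tcp_rot": TCP orientation; "contact_force": force on the tool from outside, world axes, zero at the start; "torque": the same for the moment, N m; "width": finger opening in mm.
Only numpy, scipy, OpenCV 4.12 (cv2) and the standard library are available. Lean on these libraries where they do the work, as an engineer would, in place of code of your own. Each camera call takes 0.05 s, during which the arm holds its last target. There are 200 camera calls.

## Working session

There is one attempt and no reset: what is moved stays moved. The work goes in short steps, Python scripts to look and compute and a shell command to move; the robot and the scene stay as the last step left them, time stands still between calls to the robot, and variables do not carry over. Pictures are saved under pics/ and viewed, about 8 in all and at most 12, crops included, and the job is handed in when it is done.

```bash
mkdir -p pics; ls; cat > h.py <<'E'
from rig import env, viewer, order
import numpy as np, cv2
from scipy.spatial.transform import Rotation as Ro
def grab(n,fn=None):
    s=env.observe(); f=viewer.grab_frame(n)
    f['pixels']=np.array(f['pixels']); f['s']=s
    if 'R' in f: f['Rw']=np.array(f['R']).T; f['c']=-f['Rw']@np.array(f['t'])
    else:
        T=np.array(f['T_tool_cam']); R=Ro.from_euler('xyz',s['tcp_rot'],degrees=True).as_matrix()
        f['Rw']=R@T[:3,:3]; f['c']=R@T[:3,3]+np.array(s['eef_pos'])
    if fn: cv2.imwrite('pics/'+fn,f['pixels'][:,:,::-1])
    return f
def ray(f,u,v):
    K=np.array([[f['fx'],0,f['cx']],[0,f['fy'],f['cy']],[0,0,1.]])
    p=cv2.undistortPoints(np.array([[[u,v]]],float),K,np.array([f['k1'],0,0,0.]))[0,0]
    return f['Rw']@np.array([p[0],p[1],1])
def pt(f,u,v,z):
    d=ray(f,u,v); return f['c']+d*(z-f['c'][2])/d[2]
def proj(f,X):
    p=f['Rw'].T@(np.array(X,float)-f['c']); a,b=p[:2]/p[2]; k=1+f['k1']*(a*a+b*b)
    return np.array([f['cx']+f['fx']*a*k,f['cy']+f['fy']*b*k])
E
python3 - <<'E'
from h import *
a=grab('top','top0.png');b=grab('scene','scene0.png')
for f in(a,b):print(f['c'],f['Rw'][:,2],f['fx'],f['k1'])
w=viewer.grab_frame('wrist');print(np.round(w['T_tool_cam'],3).tolist(),w['fx'],w['k1']);print(env.observe())
E
```

```text
pics
[ 461.00410236  -93.99288189 1308.57839707] [ 0.07021961  0.01387748 -0.99743502] 399.3799309753862 0.024497063383816638
[1449.95773111 -151.73265816  926.74968426] [-0.73310871  0.07514835 -0.675947  ] 498.0833279824212 -0.03885753618063719
[[0.001, -0.965, -0.262, 65.824], [1.0, 0.001, 0.001, 1.334], [-0.001, -0.262, 0.965, -129.137], [0.0, 0.0, 0.0, 1.0]] 328.3548988535516 -0.07121520048965743
{'t': 0.15, 'q': array([-74.01531648,  21.98433423,   2.5113257 ,  91.6299636 ,
        -1.02363777,  66.52774543,  -2.85821878]), 'qvel': array([-0.02355734, -0.11656315,  0.07457566, -0.25086798,  0.02084525,
       -0.08640967,  0.10321007]), 'joint_efforts': array([ 2.05915945e-03, -4.34052980e+01,  1.02692194e+00, -2.49978733e+01,
        1.07253593e-02,  7.30157888e-03,  1.37825239e-06]), 'eef_pos': array([238.89435781, 603.7476443 , 244.12753417]), 'tcp_rot': array([-1.79880666e+02,  7.74990072e-03,  1.58418462e+02]), 'contact_force': array([ 0.96556091, -0.09488278,  0.39419065]), 'torque': array([-0.0353143 ,  0.04599986, -0.02998702]), 'width': 85.58187882866054}
```

View pics/top0.png

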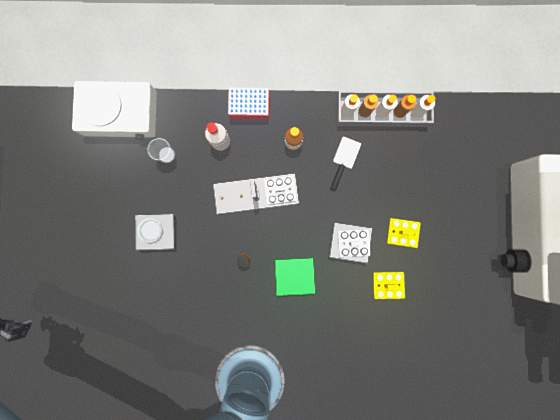

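View pics/scene0.png

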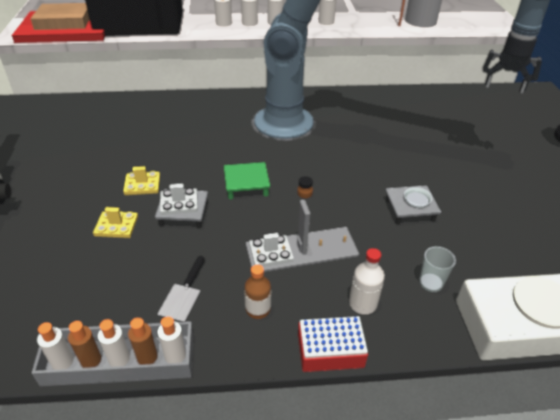

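The top view shows the aluminium holder on its grey stand at (352,243) and the caddy centred near (256,194). The empty bay with brass pegs is on the left, near (236,196). The look-alikes are the yellow holders at (404,233) and (389,285) and the green stand at (295,277). The silver holder on the grey stand fits the description. I'll confirm it in an enlarged crop.

```bash
python3 - <<'E'
from h import *
f=grab('top');im=f['pixels'][165:275,205:385,::-1]
cv2.imwrite('pics/crop1.png',cv2.resize(im,None,fx=4,fy=4,interpolation=cv2.INTER_CUBIC))
for n,u,v,z in[('holder',352,243,52),('caddy',256,196,10),('free',232,197,10)]:print(n,pt(f,u,v,z))
E
```

```text
holder [ 442.83605984 -314.99787536   52.        ]
caddy [589.48040126  -8.92097613  10.        ]
free [584.87631016  69.50812787  10.        ]
```

View pics/crop1.png

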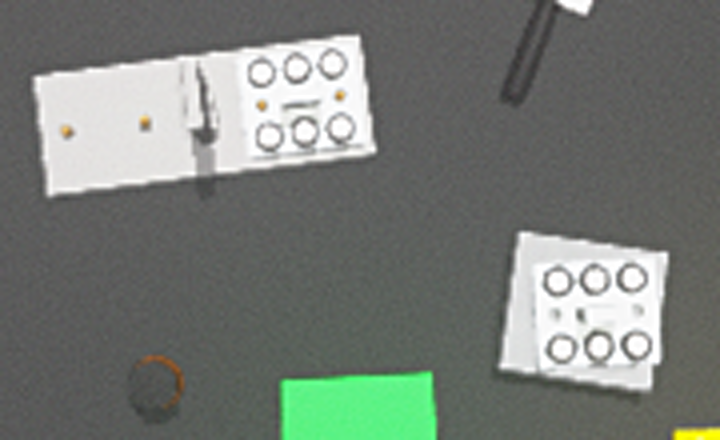

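The crop confirms it: the silver holder with two holes at crop (556,315) and (637,311) sits on the grey stand. The free-bay pegs are at crop (68,131) and (146,123), and the loaded pegs at (262,105) and (341,96).

```bash
python3 - <<'E'
from h import *
f=grab('top')
P=lambda x,y,z:pt(f,205+(x+.5)/4-.5,165+(y+.5)/4-.5,z)
h=[P(556,315,52),P(637,311,52)];p=[P(68,131,28),P(146,123,28)];l=[P(262,105,28),P(341,96,28)]
for n,(a,b) in dict(h=h,free=p,full=l).items():
  d=a-b;print(n,(a+b)/2,np.hypot(*d[:2]),np.degrees(np.arctan2(d[1],d[0])))
d=p[0]-l[1];print('caddy',(p[0]+l[1]+p[1]+l[0])/4,np.hypot(*d[:2]),np.degrees(np.arctan2(d[1],d[0])))
print(env.observe()['tcp_rot'])
E
```

```text
h [ 443.32915395 -320.42155129   52.        ] 63.117286348326566 93.91502117808558
free [585.14828977  69.30848811  28.        ] 63.2106837738376 96.84874716903755
full [609.23230247 -87.08670859  28.        ] 64.08723428343859 97.48059521169913
caddy [597.19029612  -8.88911024  28.        ] 221.86930130293547 98.29907925606446
[-1.79924333e+02  3.64665909e-03  1.58414547e+02]
```

```bash
cat >> h.py <<'E'
def togo(x,y,z,yaw):
    s=env.observe(); R=Ro.from_euler('xyz',s['tcp_rot'],degrees=True).as_matrix()
    d=R.T@(np.array([x,y,z])-s['eef_pos'])/30
    t=(-(yaw-s['tcp_rot'][2])+90)%180-90
    print('t %.2f'%s['t'],'eef',np.round(s['eef_pos'],1),'rot',np.round(s['tcp_rot'],2),'w %.1f'%s['width'],'F',np.round(s['contact_force'],1),'| units',np.round(d,2),'turn',round(t/6,2))
E
python3 -m crank '[[[0,0,0,1,85],[0,0,0,1,85],[0,0,0,1,85],[0,0,0,1,85],[0,0,0,1,85]]]' 40
python3 -m crank '[[[0,0,0,1,85],[0,0,0,1,85],[0,0,0,1,85],[0,0,0,1,85],[0,0,0,1,85]]]'
python3 -c "from h import *; togo(480,100,245,94)"
```

```text
t: 0.67
eef_pos: [238.8, 603.1, 243.2]
tcp_rot: [-179.8, 0.1, 127.1]
contact_force: [0.7, 0.1, -0.8]
width: 84.9
t: 1.08
eef_pos: [238.3, 602.3, 242.0]
tcp_rot: [-179.8, 0.3, 95.6]
contact_force: [-0.0, -0.3, -0.2]
width: 84.7
t 1.08 eef [238.3 602.3 242. ] rot [-179.82    0.3    95.55] w 84.7 F [-0.  -0.3 -0.2] | units [-17.45   6.4   -0.03] turn 0.26
```

```bash

python3 -m crank '[[[-0.9,0.4,0,0.2,85],[-1,0.4,0,0,85],[-1,0.4,0,0,85],[-1,0.4,0,0,85],[-1,0.4,0,0,85]]]' >/dev/null
python3 -m crank '[[[-1,0.4,0,0,85],[-1,0.4,0,0,85],[-1,0.4,0,0,85],[-1,0.4,0,0,85],[-1,0.4,0,0,85]]]' >/dev/null
python3 -m crank '[[[-1,0.4,0,0,85],[-1,0.4,0,0,85],[-1,0.4,0,0,85],[-1,0.4,0,0,85],[-1,0.4,0,0,85]]]' >/dev/null
python3 -c "from h import *; togo(410,-320,220,94)"
```

```text
t 2.33 eef [453.7 162.3 240.2] rot [-179.72   -0.21   95.37] w 85.0 F [0.8 0.3 0. ] | units [-15.87  -2.95   0.63] turn 0.23
```

```bash

python3 -m crank '[[[-1,0,0,0.2,85],[-1,-0.1,0,0,85],[-1,-0.1,0,0,85],[-1,-0.1,0,0,85],[-1,-0.1,0,0,85]]]' >/dev/null
python3 -m crank '[[[-1,-0.1,0,0,85],[-1,-0.2,0,0,85],[-1,-0.2,0,0,85],[-1,-0.2,0,0,85],[-1,-0.1,0,0,85]]]' >/dev/null
python3 -m crank '[[[-1,-0.1,0,0,85],[-1,-0.1,0,0,85],[-1,-0.1,0,0,85],[-1,-0.1,0,0,85],[-0.9,-0.2,0,0,85]]]' >/dev/null
python3 -m crank '[[[-0.3,0,0,0,85],[0,0,0,0,85]]]' >/dev/null
python3 - <<'E'
from h import *
togo(443,-320,220,94)
grab('wrist','w1.png')
E
```

```text
t 3.75 eef [ 429.3 -327.3  241.4] rot [179.4   -0.25  93.43] w 85.3 F [ 0.2 -0.1  0.2] | units [0.21 0.46 0.72] turn -0.1
```

View pics/w1.png

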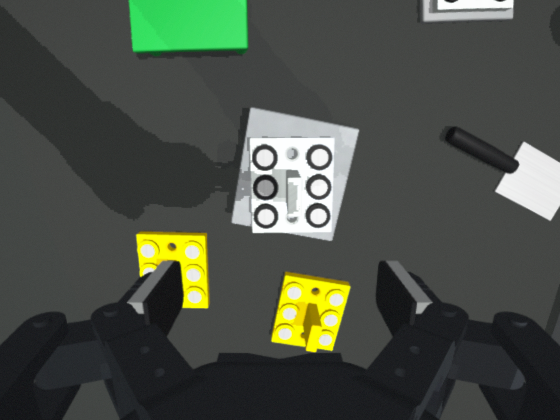

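The silver holder is centred at (292,186), with holes near (292,154) and (292,218). I'll cast those points to positions.

```bash
python3 - <<'E'
from h import *
f=grab('wrist');g=f['pixels']
m=((g.min(2)>200)).astype(np.uint8);m[:, :220]=0;m[:,360:]=0;m[:110]=0;m[245:]=0
m=cv2.morphologyEx(m,cv2.MORPH_OPEN,np.ones((3,3)))
c=max(cv2.findContours(m,cv2.RETR_EXTERNAL,cv2.CHAIN_APPROX_NONE)[0],key=cv2.contourArea)
b=cv2.boxPoints(cv2.minAreaRect(c));print(b.round(1).tolist())
w=np.array([pt(f,*p,52)for p in b]);print('centre',w.mean(0));e=np.roll(w,-1,0)-w
print([(round(np.hypot(*d[:2]),1),round(np.degrees(np.arctan2(d[1],d[0]))%180,1))for d in e])
a,b=pt(f,292,154,52),pt(f,292.5,218,52);d=a-b;print((a+b)/2,np.linalg.norm(d),np.degrees(np.arctan2(d[1],d[0])))
togo(443,-320,220,94)
E
```

```text
[[249.89999389648438, 139.0], [344.3999938964844, 137.5], [346.0, 237.6999969482422], [251.5, 239.1999969482422]]
centre [ 450.18391449 -321.68606396   52.        ]
[(np.float64(90.2), np.float64(4.5)), (np.float64(101.4), np.float64(97.3)), (np.float64(97.4), np.float64(4.2)), (np.float64(100.9), np.float64(93.2))]
[ 444.15483194 -318.58543877   52.        ] 64.06746107087336 94.48427774017674
t 3.85 eef [ 429.4 -325.   241.1] rot [179.41  -0.38  93.57] w 85.1 F [ 0.6  0.4 -0.2] | units [0.13 0.45 0.71] turn -0.07
```

```bash

python3 -m crank '[[[0.2,0.5,0.7,-0.1,85],[0,0,0.9,0,85],[0,0,0.9,0,85],[0,0,0.8,0,85],[0,0,0,0,85]]]' >/dev/null
python3 -c "from h import *; togo(444,-319,82,94.3)"
```

```text
t 4.27 eef [ 452.2 -308.   141.1] rot [178.85  -0.72  94.95] w 84.6 F [-0.5  1.5 -0.7] | units [-0.37 -0.34  1.96] turn 0.11
```

```bash

python3 -m crank '[[[-0.3,-0.3,0,0.1,85],[0,0,0,0,85],[0,0,0,0,85]]]' >/dev/null
python3 -c "from h import *; togo(444,-319,82,94.3)"
```

```text
t 4.52 eef [ 445.  -314.5  141.7] rot [178.84  -0.91  94.67] w 85.2 F [ 0.3 -0.1  1. ] | units [-0.18 -0.08  1.99] turn 0.06
```

```bash

python3 -m crank '[[[-0.1,0,0.5,0,85],[-0.1,0,0.5,0,85],[0,0,0.4,0,85],[0,0,0.3,0,85],[0,0,0.1,0,85]]]' >/dev/null
python3 -c "from h import *; togo(444,-319,82,94.3)"
```

```text
t 4.93 eef [ 452.6 -323.5   94.7] rot [177.89  -0.5   94.64] w 85.3 F [-0.1  0.5  0.7] | units [ 0.17 -0.29  0.42] turn 0.06
```

```bash

python3 -m crank '[[[0.1,-0.2,0.2,0,85],[0.1,-0.1,0.1,0,85],[0,0,0.1,0,85]]]' >/dev/null
python3 -c "from h import *; togo(444,-319,82,94.3)"
```

```text
t 5.18 eef [ 443.7 -318.2   82.7] rot [177.78  -0.46  94.65] w 85.1 F [-0.2 -0.3  0.4] | units [-0.03  0.01  0.02] turn 0.06
```

Next I close on the tab.

```bash

python3 -m crank '[[[0,0,0,0,20],[0,0,0,0,8],[0,0,0,0,4],[0,0,0,0,4],[0,0,0,0,4]]]' 40 
python3 -m crank '[[[0,0,0,0,4],[0,0,0,0,4],[0,0,0,0,4]]]' 40 >/dev/null
python3 - <<'E'
from h import *
togo(444,-319,82,94.3)
grab('wrist','w2.png')
E
```

```text
t: 5.6
eef_pos: [443.5, -317.7, 82.9]
tcp_rot: [177.7, -0.5, 94.6]
contact_force: [-1.1, -0.4, -0.7]
width: 25.2
t 5.85 eef [ 442.6 -317.9   84.4] rot [177.83  -0.62  94.59] w 11.3 F [-0.5 -0.5 -0.7] | units [-0.04  0.04  0.08] turn 0.05
```

View pics/w2.png

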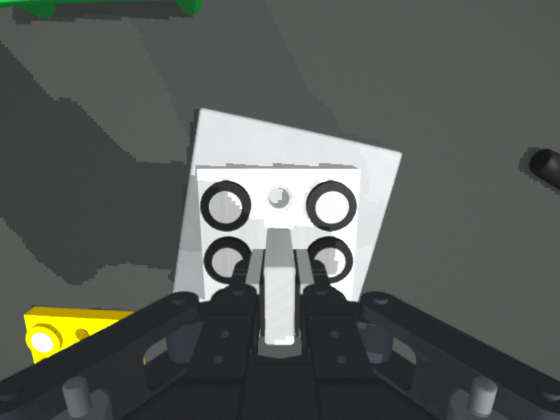

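The tab is between the pads (width 11.3), and the far hole is visible at (280,197). I'll lift.

```bash

python3 -c "
from h import *
f=grab('wrist');p=pt(f,280,197,52);print(p, p-np.array([np.cos(np.radians(94.5)),np.sin(np.radians(94.5)),0])*32)"
python3 -m crank '[[[0,0,-0.2,0,4],[0,0,-0.3,0,4],[0,0,-0.3,0,4],[0,0,-0.3,0,4],[0,0,-0.3,0,4]]]'
python3 -m crank '[[[0,0,-0.3,0,4],[0,0,-0.4,0,4],[0,0,-0.4,0,4],[0,0,-0.4,0,4],[0,0,-0.4,0,4]]]'
python3 -m crank '[[[0,0,-0.4,0,4],[0,0,-0.4,0,4],[0,0,-0.4,0,4],[0,0,-0.2,0,4],[0,0,0,0,4]]]'
python3 -c "from h import *; togo(585.1,69.3,200,97)"
```

```text
[ 442.83999314 -286.62149272   52.        ] [ 445.3506842  -318.52284739   52.        ]
t: 6.37
eef_pos: [439.8, -317.3, 127.2]
tcp_rot: [178.0, -0.7, 94.6]
contact_force: [-0.4, -0.3, -1.9]
width: 11.3
t: 6.78
eef_pos: [437.7, -318.4, 190.9]
tcp_rot: [178.0, -0.7, 94.6]
contact_force: [1.0, 0.2, -1.0]
width: 11.2
t: 7.2
eef_pos: [437.3, -320.9, 241.8]
tcp_rot: [177.6, -0.5, 94.5]
contact_force: [0.3, -0.8, -2.1]
width: 11.4
t 7.20 eef [ 437.3 -320.9  241.8] rot [177.56  -0.5   94.53] w 11.4 F [ 0.3 -0.8 -2.1] | units [12.56  5.87  1.75] turn -0.41
```

```bash

python3 -m crank '[[[0.2,0.1,0,-0.1,4],[0.4,0.2,0,-0.1,4],[0.6,0.3,0,-0.1,4],[0.6,0.3,0,-0.1,4],[0.6,0.3,0,0,4]]]' >/dev/null
python3 -m crank '[[[0.7,0.3,0,0,4],[0.7,0.3,0,0,4],[0.7,0.3,0,0,4],[0.7,0.3,0,0,4],[0.7,0.3,0,0,4]]]' >/dev/null
python3 -m crank '[[[0.7,0.3,0,0,4],[0.7,0.3,0,0,4],[0.7,0.3,0,0,4],[0.7,0.3,0,0,4],[0.6,0.3,0,0,4]]]' 
python3 -c "from h import *; togo(585.1,69.3,200,97)"
```

```text
t: 8.45
eef_pos: [523.6, -12.9, 238.7]
tcp_rot: [178.8, -0.5, 96.9]
contact_force: [0.5, -0.8, -0.9]
width: 11.8
t 8.45 eef [523.6 -12.9 238.7] rot [178.75  -0.5   96.85] w 11.8 F [ 0.5 -0.8 -0.9] | units [2.47 2.33 1.36] turn -0.02
```

```bash
python3 - <<'E'
from h import *
f=grab('wrist','w3.png');togo(585.1,69.3,200,97)
for X in([581.2,101,28],[589,37.6,28],[597,-9,150]):print(proj(f,X))
np.save('f3.npy',f,allow_pickle=True)
E
```

```text
t 8.50 eef [525.2  -7.  238.5] rot [178.67  -0.63  97.27] w 11.4 F [ 1.7  3.1 -1.6] | units [2.26 2.27 1.36] turn 0.04
[345.07130157  84.95969779]
[342.60246552 149.92095095]
[378.68660197 229.90878751]
```

View pics/w3.png

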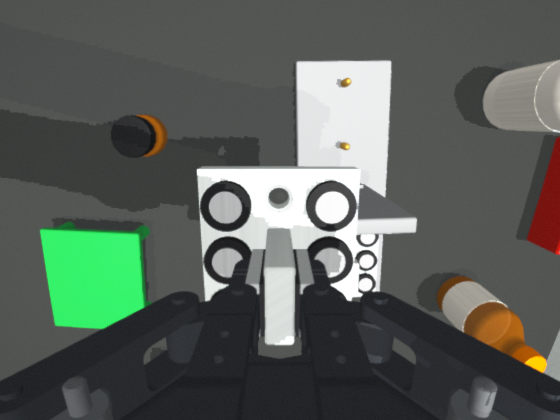

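Pegs show at about (347,80) and (345,146), and the held holder's hole is at (279,197), the same pixel as at the grasp, so it hasn't slipped. I'll segment the brass for peg positions and use the same camera for the holder offset.

```bash
python3 - <<'E'
from h import *
f=grab('wrist');g=f['pixels'].astype(int)
togo(585.1,69.3,200,97)
m=((g[...,0]-g[...,2])>50).astype(np.uint8);m[:,:300]=0;m[:,390:]=0;m[:60]=0;m[190:]=0
n,L,S,C=cv2.connectedComponentsWithStats(m)
T=[]
for i in range(1,n):
  if S[i,4]<8: continue
  vs,us=np.nonzero(L==i)
  print(S[i],C[i]);T.append(C[i])
T=sorted(T,key=lambda c:c[1])[:2]
# blob spans peg from z=10..30: centroid about z=20
a,b=[pt(f,*c,21)for c in T];d=a-b
mid=(a+b)/2;yaw=np.degrees(np.arctan2(d[1],d[0]));print(a,b,'mid',mid,np.hypot(*d[:2]),yaw)
# holder hole in tool frame (grasp-time geometry)
s=f['s'];R=Ro.from_euler('xyz',s['tcp_rot'],degrees=True).as_matrix()
Rg=Ro.from_euler('xyz',[177.83,-.62,94.59],degrees=True).as_matrix();pg=np.array([442.6,-317.9,84.4])
fg=dict(f);TT=np.array(f['T_tool_cam']);fg['Rw']=Rg@TT[:3,:3];fg['c']=Rg@TT[:3,3]+pg
h=pt(fg,279.5,197,52);
o=h-32*np.array([np.cos(np.radians(94.5)),np.sin(np.radians(94.5)),0]);o[2]=40
ot=Rg.T@(o-pg);print('holder origin',o,'in tool',ot)
A=Rg.T@Ro.from_euler('z',94.5,degrees=True).as_matrix()
print('holder now rpy',Ro.from_matrix(R@A).as_euler('xyz',degrees=True),'pos',R@ot+s['eef_pos'])
E
```

```text
t 8.55 eef [524.7  -9.3 238.5] rot [178.71  -0.54  97.26] w 11.3 F [ 0.7 -0.4 -1.4] | units [2.33 2.3  1.36] turn 0.04
[339  85  10   9  63] [343.66666667  88.85714286]
[338 149  10   8  57] [342.21052632 152.21052632]
[582.7909761  104.96263818  21.        ] [591.97968723  41.81026887  21.        ] mid [587.38533167  73.38645353  21.        ] 63.817349998052094 98.27847998596765
holder origin [ 444.93894006 -318.43381995   40.        ] in tool [-1.19968423  0.60628385 44.44444602]
holder now rpy [ 8.42390186e-01 -7.13678259e-03  9.71859244e+01] pos [526.89605661  -7.50819373 194.11379835]
```

```bash

python3 -m crank '[[[0,1,0,0,4],[0,0.5,0,-0.1,4],[0,0.1,0,0,4],[0,0,0,0,4],[0,0,0,0,4]]]' >/dev/null
python3 -m crank '[[[0,0,0,0,4],[0,0,0,0,4],[0,0,0,0,4]]]' >/dev/null
cat > pegs.py <<'E'
from h import *
def pegs(name,box,z=21,k=50,noise=1):
  f=grab(name);g=f['pixels'].astype(int);u0,u1,v0,v1=box
  m=np.zeros(g.shape[:2],np.uint8);m[v0:v1,u0:u1]=((g[...,0]-g[...,2])>k)[v0:v1,u0:u1]
  n,L,S,C=cv2.connectedComponentsWithStats(m)
  T=[C[i] for i in range(1,n) if S[i,4]>=(8 if name=='wrist' else 2)]
  print(name,[(c.round(1).tolist()) for c in T],'eef',np.round(f['s']['eef_pos'],1))
  T=sorted(T,key=lambda c:c[1] if name=='wrist' else c[0])[:2]
  a,b=[pt(f,*c,z)for c in T];d=a-b
  print(' mid',((a+b)/2).round(1),'len',np.hypot(*d[:2]).round(1),'yaw',np.degrees(np.arctan2(d[1],d[0])).round(1))
E
python3 - <<'E'
from pegs import *
pegs('wrist',(220,420,20,190));pegs('wrist',(220,420,20,190));pegs('top',(215,250,188,205),k=25)
togo(587,72,200,97.5)
E
```

```text
wrist [[311.5, 86.3], [310.5, 151.2]] eef [564.   -3.7 232.8]
 mid [587.6  73.5  21. ] len 63.8 yaw 98.2
wrist [[311.5, 86.2], [310.5, 151.2]] eef [563.9  -3.9 232.9]
 mid [587.5  73.3  21. ] len 63.9 yaw 98.2
top [] eef [564.2  -3.7 233. ]Traceback (most recent call last):
  File "<stdin>", line 2, in <module>
  File "pegs.py", line 9, in pegs
    a,b=[pt(f,*c,z)for c in T];d=a-b
    ^^^
ValueError: not enough values to unpack (expected 2, got 0)
```

```bash

python3 -m crank '[[[0.4,-0.3,0,-0.1,4],[0.6,-0.4,0,0,4],[0.6,-0.4,0,0,4],[0.5,-0.4,0,0,4],[0.3,-0.2,0,0,4]]]' >/dev/null
python3 -m crank '[[[0,0,0.3,0,4],[0,0,0.6,0,4],[0,0,0.6,0,4],[0,0,0.6,0,4],[0,0,0.3,0,4]]]' >/dev/null
python3 -m crank '[[[0,0,0,0,4],[0,0,0,0,4],[0,0,0,0,4]]]' >/dev/null
python3 - <<'E'
from h import *
togo(515,73,150,98.2);grab('wrist','w4.png')
E
```

```text
t 10.45 eef [505.2  59.3 160.2] rot [179.13  -0.61  98.23] w 11.2 F [ 0.5  0.3 -1.3] | units [0.4  0.38 0.35] turn 0.0
```

View pics/w4.png

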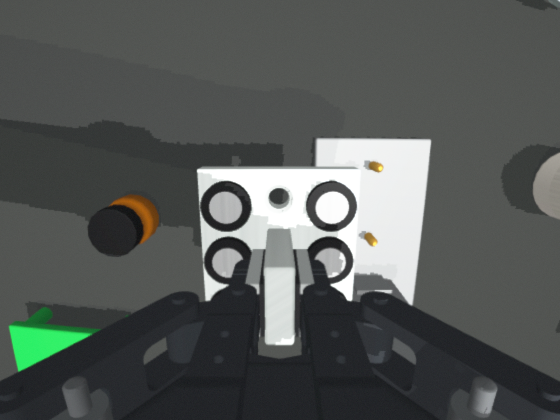

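Pegs are at (375,167) and (371,239), with the holder's hole at (279,197). I'll measure from this view.

```bash
python3 - <<'E'
from pegs import *
for i in range(2):pegs('wrist',(340,420,120,270))
s=env.observe();R=Ro.from_euler('xyz',s['tcp_rot'],degrees=True).as_matrix()
print(R@np.array([-1.2,.6,44.4])+s['eef_pos'])
E
```

```text
wrist [[375.2, 166.4], [370.0, 238.8]] eef [505.6  59.3 160.5]
 mid [587.2  73.7  21. ] len 63.3 yaw 98.2
wrist [[374.6, 166.5], [369.6, 239.0]] eef [505.8  59.6 160.8]
 mid [587.1  73.8  21. ] len 63.5 yaw 98.4
[507.31046002  59.28416722 116.53103137]
```

```bash

python3 -m crank '[[[0.1,0.3,0,0,4],[0.2,0.6,0,0,4],[0.2,0.6,0,0,4],[0.2,0.6,0,0,4],[0.1,0.3,0,0,4]]]' >/dev/null
python3 -m crank '[[[0,0,0,0,4],[0,0,0,0,4]]]' >/dev/null
python3 -c "from h import *; togo(585.6,73.9,90,98.3)"
```

```text
t 11.18 eef [582.3  99.4 166.8] rot [178.42  -0.94  98.45] w 11.5 F [ 0.2 -0.4 -0.7] | units [-0.9  -0.09  2.54] turn 0.03
```

```bash

python3 -m crank '[[[-0.3,0,0,0,4],[-0.3,0,0,0,4],[-0.2,0,0.2,0,4],[-0.1,0,0.3,0,4],[0,0,0.3,0,4]]]' >/dev/null
python3 -m crank '[[[0,0,0.3,0,4],[0,0,0.3,0,4],[0,0,0.3,0,4],[0,0,0.2,0,4],[0,0,0,0,4]]]' >/dev/null
python3 -c "from h import *; togo(585.6,73.9,90,98.3)"
```

```text
t 12.02 eef [584.1  68.2 102. ] rot [178.7   -1.    98.22] w 11.8 F [ 0.1  0.7 -1.3] | units [0.17 0.07 0.41] turn -0.01
```

```bash

python3 -m crank '[[[0.1,0,0.1,0,4],[0.1,0.1,0.2,0,4],[0,0,0.2,0,4],[0,0,0.2,0,4],[0,0,0,0,4]]]' >/dev/null
python3 - <<'E'
from h import *
togo(585.6,73.9,76,98.3)
s=env.observe();R=Ro.from_euler('xyz',s['tcp_rot'],degrees=True).as_matrix()
A=Ro.from_euler('xyz',[177.83,-.62,94.59],degrees=True).as_matrix().T@Ro.from_euler('z',94.5,degrees=True).as_matrix()
print('holder',R@np.array([-1.2,.6,44.4])+s['eef_pos'],Ro.from_matrix(R@A).as_euler('xyz',degrees=True))
E
```

```text
t 12.43 eef [587.3  77.8  78.9] rot [178.67  -1.03  98.39] w 11.6 F [-0.5  0.1 -0.5] | units [-0.12 -0.08  0.09] turn 0.01
holder [589.01584121  77.60854175  34.51624408] [ 0.837813   -0.41357285 98.30705126]
```

```bash

python3 -m crank '[[[-0.1,-0.05,0,0,4],[0,0,0,0,4],[0,0,0,0,4]]]' >/dev/null
python3 -c "from h import *; togo(585.6,73.9,76,98.3)"
```

```text
t 12.68 eef [586.5  74.5  78.7] rot [178.65  -1.02  98.42] w 11.7 F [ 0.4  1.1 -0.6] | units [-0.02 -0.04  0.09] turn 0.02
```

Within 1 mm. Lowering onto the pegs in small steps.

```bash

python3 -m crank '[[[0,0,0.1,0,4],[0,0,0.1,0,4],[0,0,0.1,0,4]]]' 
python3 -m crank '[[[0,0,0.1,0,4],[0,0,0.1,0,4],[0,0,0,0,4]]]' 
python3 -c "from h import *; togo(585.6,73.9,54.4,98.3)"
```

```text
t: 12.93
eef_pos: [588.0, 74.1, 70.7]
tcp_rot: [178.5, -1.0, 98.4]
contact_force: [-0.5, -0.3, -2.2]
width: 11.5
t: 13.18
eef_pos: [587.1, 74.1, 63.4]
tcp_rot: [178.6, -1.1, 98.3]
contact_force: [0.0, 0.1, -1.2]
width: 11.6
t 13.18 eef [587.1  74.1  63.4] rot [178.6   -1.06  98.35] w 11.6 F [ 0.   0.1 -1.2] | units [-0.01 -0.06  0.3 ] turn 0.01
```

```bash

python3 -m crank '[[[0,0,0.1,0,4],[0,0,0.1,0,4],[0,0,0,0,4]]]' 
python3 -m crank '[[[0,0,0.05,0,4],[0,0,0,0,4]]]' 
python3 -c "from h import *; togo(585.6,73.9,54.4,98.3)"
```

```text
t: 13.43
eef_pos: [587.3, 74.3, 56.4]
tcp_rot: [178.6, -1.0, 98.4]
contact_force: [-0.0, -0.3, -1.6]
width: 11.5
t: 13.6
eef_pos: [587.3, 74.4, 54.6]
tcp_rot: [178.6, -1.0, 98.4]
contact_force: [0.7, 0.1, -1.5]
width: 11.4
t 13.60 eef [587.3  74.4  54.6] rot [178.6   -1.04  98.36] w 11.4 F [ 0.7  0.1 -1.5] | units [-0.01 -0.06  0.01] turn 0.01
```

```bash

python3 -m crank '[[[0,0,0.05,0,4],[0,0,0,0,4]]]' 
python3 -m crank '[[[0,0,0.05,0,4],[0,0,0,0,4]]]' 
python3 -c "from h import *; togo(585.6,73.9,54.4,98.3)"
```

```text
t: 13.77
eef_pos: [587.8, 74.4, 54.3]
tcp_rot: [178.6, -1.1, 98.4]
contact_force: [-1.7, 0.2, -0.5]
width: 11.3
t: 13.93
eef_pos: [587.8, 74.4, 54.3]
tcp_rot: [178.7, -1.1, 98.4]
contact_force: [-1.8, -1.2, -0.7]
width: 11.2
t 13.93 eef [587.8  74.4  54.3] rot [178.69  -1.14  98.4 ] w 11.2 F [-1.8 -1.2 -0.7] | units [-0.01 -0.08 -0.  ] turn 0.02
```

```bash

python3 -m crank '[[[0,0,0,0,20],[0,0,0,0,40],[0,0,0,0,60],[0,0,0,0,60],[0,0,0,0,60]]]' 
python3 -m crank '[[[0,0,0,0,60],[0,0,0,0,60]]]' 
python3 -m crank '[[[0,0,-0.3,0,60],[0,0,-0.4,0,60],[0,0,-0.6,0,60],[0,0,-0.6,0,60],[0,0,-0.6,0,60]]]'
python3 -m crank '[[[0,0,-0.6,0,60],[0,0,-0.6,0,60],[0,0,-0.6,0,85],[0,0,-0.6,0,85],[0,0,-0.3,0,85]]]'
python3 -m crank '[[[0,0,0,0,85],[0,0,0,0,85]]]' 
python3 - <<'E'
from h import *
togo(597,-9,240,8.3);grab('wrist','w5.png')
E
```

```text
t: 14.35
eef_pos: [590.1, 74.7, 55.1]
tcp_rot: [178.4, -1.1, 98.4]
contact_force: [0.3, 0.2, -0.3]
width: 59.9
t: 14.52
eef_pos: [590.4, 74.8, 55.0]
tcp_rot: [178.3, -1.1, 98.4]
contact_force: [0.2, -0.4, 0.4]
width: 59.9
t: 14.93
eef_pos: [584.8, 72.4, 131.0]
tcp_rot: [178.9, -1.0, 98.3]
contact_force: [-0.1, -0.2, 0.0]
width: 60.0
t: 15.35
eef_pos: [584.8, 68.9, 224.0]
tcp_rot: [178.4, -1.1, 98.2]
contact_force: [0.1, -0.0, 0.5]
width: 85.0
t: 15.52
eef_pos: [586.7, 68.7, 228.2]
tcp_rot: [178.0, -1.3, 98.1]
contact_force: [0.4, 0.0, -0.2]
width: 84.9
t 15.52 eef [586.7  68.7 228.2] rot [177.99  -1.26  98.15] w 84.9 F [ 0.4  0.  -0.2] | units [-2.6  -0.01 -0.45] turn 14.97
```

View pics/w5.png

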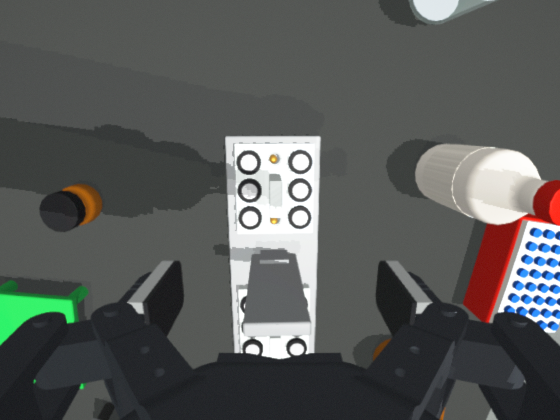

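The second holder looks seated flat: both peg tips show through its holes at (274,159) and (275,220). The handle top is at about (276,322). I'll move over the handle and turn 90°.

```bash

python3 -m crank '[[[-0.3,0,0,0,85],[-0.6,0,0,0,85],[-0.6,0,0,0,85],[-0.6,0,0,0,85],[-0.4,0,0,0,85]]]' >/dev/null
python3 -m crank '[[[0,0,0,0.5,85],[0,0,0,0.8,85],[0,0,0,0.9,85],[0,0,0,0.9,85],[0,0,0,0.9,85]]]' >/dev/null
python3 -m crank '[[[0,0,0,0.9,85],[0,0,0,0.9,85],[0,0,0,0.9,85],[0,0,0,0.9,85],[0,0,0,0.9,85]]]' >/dev/null
python3 -m crank '[[[0,0,0,0.9,85],[0,0,0,0.9,85],[0,0,0,0.9,85],[0,0,0,0.9,85],[0,0,0,0.9,85]]]' >/dev/null
python3 -m crank '[[[0,0,0,0.9,85],[0,0,0,0.4,85],[0,0,0,0,85],[0,0,0,0,85]]]' >/dev/null
python3 - <<'E'
from h import *
togo(598,-7,130,8.3);f=grab('wrist','w6.png');print(proj(f,[598,-7,150]),env.observe()['q'].round(1))
E
```

```text
t 17.57 eef [573.8 -29.5 191.2] rot [-179.72    1.76    7.08] w 85.2 F [-0.5  0.6  0.1] | units [ 0.96 -0.64  2.02] turn -0.2
[245.20327742 198.69712475] [-50.3  31.3  64.1 105.9 -30.8  64.8 -57.7]
```

View pics/w6.png

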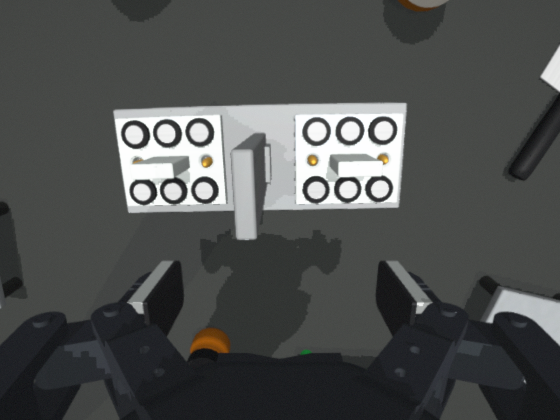

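Both holders show peg tips through their holes at (206,161) and (313,160). The blade top is centred at about (245,194), against a prediction of (245,199). I'll compute the centre from the pegs and the blade.

```bash
python3 - <<'E'
from h import *
f=grab('wrist');g=f['pixels'].astype(int)
m=np.zeros(g.shape[:2],np.uint8);m[150:172,120:400]=((g[...,0]-g[...,2])>50)[150:172,120:400]
n,L,S,C=cv2.connectedComponentsWithStats(m)
for i in range(1,n):
  if S[i,4]>5: print(C[i].round(1),S[i,4],pt(f,*C[i],29).round(1))
print(pt(f,245,194,150));togo(598,-7,130,8.3)
E
```

```text
[312.1 159.5] 71 [607.5 -52.3  29. ]
[383.2 158.2] 66 [ 616.8 -114.6   29. ]
[206.7 161.6] 78 [594.2  39.8  29. ]
[136.9 160.6] 14 [587.6 102.6  29. ]
[600.35193843  -6.59776854 150.        ]
t 17.67 eef [573.9 -29.3 191.5] rot [-179.68    1.74    7.08] w 85.4 F [ 0.5 -0.6 -0.2] | units [ 0.95 -0.63  2.03] turn -0.2
```

```bash

python3 -m crank '[[[0.2,-0.1,0,-0.2,85],[0.3,-0.2,0,0,85],[0.3,-0.2,0,0,85],[0.1,-0.1,0,0,85],[0,0,0,0,85]]]' >/dev/null
python3 -c "from h import *; togo(600,-6.5,130,8)"
```

```text
t 18.08 eef [601.2  -4.8 190.5] rot [-179.54    1.67    8.58] w 85.1 F [-1.   0.3  0.9] | units [0.01 0.07 2.02] turn 0.1
```

```bash

python3 -m crank '[[[0,0,0.2,0.1,85],[0,0,0.4,0,85],[0,0,0.4,0,85],[0,0,0.3,0,85],[0,0,0.1,0,85]]]' >/dev/null
python3 -m crank '[[[0,0,0,0,85]]]' >/dev/null
python3 -c "from h import *; togo(600,-6.5,130,8)"
```

```text
t 18.58 eef [599.   -4.  142.9] rot [-179.58    1.81    8.01] w 85.1 F [-0.6 -0.1  1. ] | units [0.03 0.09 0.43] turn 0.0
```

```bash

python3 -m crank '[[[0,0.1,0.2,0,85],[0,0,0.2,0,85],[0,0,0,0,85],[0,0,0,0,85]]]' >/dev/null
python3 -c "from h import *; togo(600,-6.5,130,8)"
```

```text
t 18.92 eef [598.2  -8.3 129.1] rot [-179.6     1.89    7.91] w 84.9 F [ 0.2 -0.1  0.2] | units [ 0.07 -0.05 -0.03] turn -0.02
```

Aligned. Closing on the handle.

```bash

python3 -m crank '[[[0.05,-0.05,0,0,50],[0,0,0,0,30],[0,0,0,0,20],[0,0,0,0,16],[0,0,0,0,12]]]' 30 
python3 -m crank '[[[0,0,0,0,4],[0,0,0,0,4],[0,0,0,0,4]]]' 30
python3 -m crank '[[[0,0,0,0,4],[0,0,0,0,4],[0,0,0,0,4]]]' 100
python3 -c "from h import *; togo(600,-6.5,250,8)"
```

```text
t: 19.33
eef_pos: [600.8, -6.5, 130.4]
tcp_rot: [-179.6, 1.7, 7.9]
contact_force: [0.4, 0.1, 0.2]
width: 25.1
t: 19.58
eef_pos: [601.4, -6.7, 130.7]
tcp_rot: [-179.7, 1.7, 8.0]
contact_force: [-1.0, -0.3, -0.4]
width: 11.7
t: 19.83
eef_pos: [601.5, -6.7, 130.8]
tcp_rot: [-179.7, 1.7, 8.0]
contact_force: [-0.2, -0.6, 0.8]
width: 10.9
t 19.83 eef [601.5  -6.7 130.8] rot [-179.72    1.66    7.99] w 10.9 F [-0.2 -0.6  0.8] | units [-0.16 -0.03 -3.97] turn -0.0
```

```bash

python3 -m crank '[[[0,0,-0.1,0,4],[0,0,-0.1,0,4],[0,0,-0.1,0,4],[0,0,-0.2,0,4],[0,0,-0.2,0,4]]]' 
python3 -m crank '[[[0,0,-0.2,0,4],[0,0,-0.2,0,4],[0,0,-0.2,0,4],[0,0,-0.2,0,4],[0,0,-0.2,0,4]]]' 
python3 -c "from h import *; togo(600,-6.5,250,8)"
```

```text
t: 20.25
eef_pos: [595.4, -4.8, 146.4]
tcp_rot: [-179.5, 2.5, 8.0]
contact_force: [0.5, 0.8, -5.6]
width: 10.8
t: 20.67
eef_pos: [596.2, -4.8, 179.3]
tcp_rot: [-179.5, 2.5, 7.9]
contact_force: [-0.4, 0.3, -6.8]
width: 10.5
t 20.67 eef [596.2  -4.8 179.3] rot [-179.46    2.55    7.94] w 10.5 F [-0.4  0.3 -6.8] | units [ 0.01  0.05 -2.36] turn -0.01
```

```bash

python3 -m crank '[[[0,0,-0.2,0,4],[0,0,-0.2,0,4],[0,0,-0.2,0,4],[0,0,-0.2,0,4],[0,0,-0.2,0,4]]]' 
python3 -m crank '[[[0,0,-0.2,0,4],[0,0,-0.2,0,4],[0,0,-0.2,0,4],[0,0,-0.2,0,4],[0,0,-0.1,0,4]]]' 
python3 -m crank '[[[0,0,-0.1,0,4],[0,0,0,0,4],[0,0,0,0,4],[0,0,0,0,4]]]' 
python3 - <<'E'
from h import *
togo(600,-6.5,250,8);grab('scene','s7.png')
E
```

```text
t: 21.08
eef_pos: [597.9, -5.3, 213.3]
tcp_rot: [-179.5, 2.5, 7.9]
contact_force: [-0.4, -0.3, -6.7]
width: 10.7
t: 21.5
eef_pos: [599.4, -5.9, 244.1]
tcp_rot: [-179.5, 2.4, 7.9]
contact_force: [-0.7, -0.2, -6.1]
width: 10.8
t: 21.83
eef_pos: [599.9, -6.1, 248.3]
tcp_rot: [-179.5, 2.3, 7.9]
contact_force: [0.1, 1.2, -6.1]
width: 10.5
t 21.83 eef [599.9  -6.1 248.3] rot [-179.46    2.32    7.86] w 10.5 F [ 0.1  1.2 -6.1] | units [ 0.    0.01 -0.06] turn -0.02
```

View pics/s7.png

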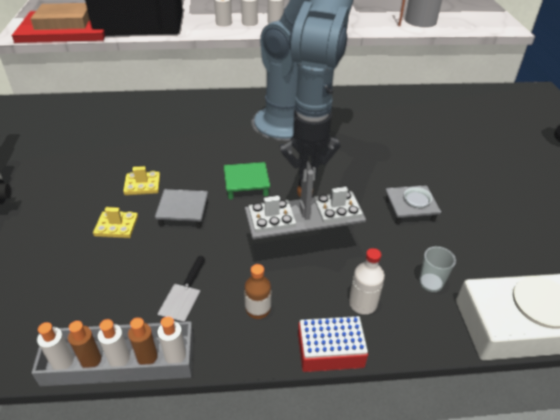

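The caddy hangs level in the image, with holders at (272,212) and (339,205), and nothing else has moved. One settling call to check stillness, then I hand in.

```bash

python3 -m crank '[[[0,0,0,0,4],[0,0,0,0,4],[0,0,0,0,4],[0,0,0,0,4],[0,0,0,0,4]]]' 
python3 -m crank '[[[0,0,0,0,4],[0,0,0,0,4],[0,0,0,0,4],[0,0,0,0,4],[0,0,0,0,4]]]' 
python3 -c "
from h import *
print(abs(env.observe()['qvel']).max());order.job_done()"
```

```text
t: 22.3
eef_pos: [598.7, -5.8, 246.7]
tcp_rot: [-179.4, 2.5, 7.9]
contact_force: [-0.4, -0.7, -5.9]
width: 10.3
t: 22.72
eef_pos: [598.7, -5.8, 246.5]
tcp_rot: [-179.5, 2.5, 7.9]
contact_force: [-0.2, -0.1, -5.6]
width: 10.8
0.15348392234837588
the job is handed in; nothing more can be done
```

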